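# Leak check of a compressor housing with a sniffer pen

### The arm

A 6-joint arm with a two-finger parallel gripper is mounted at the origin on a cart in front of the work surface, level with it; the furniture and walls round the work are solid. World frame = base frame: x ahead of the robot, y to its left, z up, the work surface at z = 0. Lengths are in m, angles in rad, forces in N, time in s.
With the tool pointing down it reaches from about 0.25 to 0.725 m from the base axis. Payload 4 kg.
Tool frame: the origin (TCP) lies midway between the tips of the shut fingers; the grasp point (between the pads) lies 19 mm behind it (manip.hold_point_z is the distance from the TCP to the grasp point, in m); z points along the fingers, y is the direction in which the jaws open and shut (so a half turn about z gives the same grasp; the last joint's range is limited). The gripper opens to 85 mm and grips with 20 to 120 N. Pads are 22 mm wide; open, the fingers measure 114 mm over their backs; the gripper's body (76 mm by 85 mm) begins 54 mm behind the grasp point. The pads swing forward as they close: fully open they stand 13 mm farther back than shut.
Start: joints at [1.318, 0.241, 0.005, 1.335, 0, 1.571], TCP at [0.125, 0.484, 0.231] pointing down, gripper open.
Joint ranges: [-2.72, 2.72], [-1.05, 1.87], [-1.09, 1.28], [-1.99, 2.15], [-1.42, 1.44], [-3.14, 3.14]. Speed limits (rad/s): [2.79, 2.79, 3.14, 3.14, 3.14, 3.14].

### API

Orientations are given as a rotation vector (axis times angle).
In Python, from station import manip gives the robot as it stands. The module is installed in compiled form; this text tells all that it offers.
- The arm moves only by the tool play_rows, never from a script. Its argument "commands" is text: rows parted by semicolons, each of 7 numbers parted by spaces: the shift along the world's x, y, z in mm, then the turn, a rotation vector about the world's x, y, z in rad, then the finger opening in mm, from 0 to 85.4. A call has 1 to 8 rows; each row shifts and turns the commanded pose from where the row before left it; what a row does not reach is not made up. A row lasts 1/8 s, in which the tool goes at most 62.5 mm and 10.7 degrees, less where a joint would pass 70% of its speed; a pose out of reach is approached as far as the arm can. A call with a gripper value outside its range is refused whole. The fingers move at their own pace and stop on an object; "newtons" is the grip in N (left out, the last holds). Time passes only in rows, so rows that do not move let the fingers close. It gives the time, the measured TCP pose, the force and the opening at its end, in the units of the state.
- manip.get_obs(): the state, without advancing time (a new reading comes with each control period).
- manip.camera(name): name is "scene" or "top" or "wrist"; returns a dict with "img" (400x640x3 uint8, blue, green, red), "vertical_fov" (degrees; the focal length in pixels is half the picture's height over the tangent of half this angle, whatever the lens; pixels are square), "cx", "cy" (the principal point, pixels), "R" (3x3) and "t" (3): a world point X has camera coordinates R X + t. Camera axes: x right, y down, z forward; pixel columns grow to the right and rows downward; lengths in m; the calibration is good to about 2 mm. A picture is of the moment at which its call begins. There is no depth.
- manip.job_done(): hands the job in, once; it reports no verdict.
The state is a dict: "clock": time; "joint_positions": joint angles; "joint_vel": joint speeds; "joint_efforts": joint torques, N m; "eef_pos": TCP position; "ee_rot": TCP orientation; "contact_force": force on the tool from outside, world axes, zero at the start; "wrist_torque": the same for the moment, N m; "opening": finger opening in m.
Only numpy, scipy, OpenCV 4.12 (cv2) and the standard library are available. Lean on these libraries where they do the work, as an engineer would, in place of code of your own. Each camera call takes 0.05 s, during which the arm holds its last target. There are 200 camera calls.

### The job

The compressor housing on the bench is under test gas: swing the dust cover of its service port well aside so that the mouth is quite clear, then take the leak sniffer from its stand and, holding it upright, pass its tip slowly (a few centimetres a second) along the top seam between the two halves, from the end far from the port to where the copper crossover pipe bridges the seam, staying within a centimetre or so of the joint. Then lift the sniffer over the pipe and finish still holding it upright and motionless, its tip hovering over the middle of the open port, about a centimetre or less above the rim. The sniffer must never touch the housing, and the loose things lying about stay where they are.

Things in the scene. Friction and masses are not known exactly. Their poses are not given: they have to be found in the camera images.
- housing: Fixed grey casting, 154 x 260 mm (its x by y). Origin on the bench under the seam; x across the seam, y along it, z up. Two halves meet at x = 0 (thin dark line, flat flange tops 23 mm wide, z = 72 mm, y = +74 to -98 mm). An 11 mm copper pipe arches over it at y = -78 mm, x = -36 to 36 mm, top z = 118 mm. Beyond it: valve block, top z = 54 mm. Pipe nuts to 76 mm; all else but the cover is lower
- seam_start (a point): point on top of the seam, at its end away from the port (12 mm from the flange's end), where the pass starts
- seam_end (a point): point on top of the seam 28 mm before the middle of the crossover pipe, where the pass ends, 112 mm from seam_start
- port (a point): centre of the service port's mouth, in the plane of its rim (z = 72 mm): upright brass neck, 29 mm outside, 20 mm bore, 12 mm deep, with a thin valve pin in the middle whose top is 6 mm below the rim. It lies at x = 0, y = -133 mm of the housing
- dust_cover (a joint): steel cover on the port: 31 mm disc, 3 mm thick, just above the rim, on an upright pivot 24 mm from the port's centre toward the housing's +x. 0 = shut; it swings level, counter-clockwise from above (disc first moves to the housing's -y, away from the pipe), stop at 1.92 rad. Light friction (about 1 N at the knob) holds it where it is left. The mouth is clear from about 1.3 rad
- cover_knob (a point): top of the dark round knob on the middle of the cover's disc: 18 mm high above the disc, 9 mm thick with an 11 mm head, 24 mm from the pivot; its top is at z = 95 mm, the disc's upper face at 77 mm. The pipe is 49 mm away when the cover is shut
- sniffer: pen-shaped leak sniffer, 142 mm long, about 90 g, upright in its stand. Origin at the sensing tip (lower end), z up along the pen. From the tip: 6.4 mm steel probe to 30 mm, black nose up to 17 mm thick, black collar 35 mm across at 62 to 68 mm (rests on the stand's rim), plain round grey handle 26 mm thick from 68 to 132 mm, black rounded end to 142 mm
- stand: fixed bench stand: round dark foot 86 mm across with a black tube, 41 mm at the rim, 80 mm high, that holds the sniffer; bore 25 mm. Origin on the bench in the middle; the sniffer's tip hangs 18 mm above the bench, so it must be lifted straight up by 70 mm to come clear
- masking_tape: loose roll of cream masking tape, 100 mm across, 25 mm high, lying flat at the back, between housing and stand; leave alone
- hex_bolt: loose dark hex bolt, 34 mm high, standing on its head in front of the housing; leave alone
- tape_measure: loose yellow tape measure, 32 x 74 x 60 mm, between stand and housing, near the bench's front; leave alone
- screwdriver_c: loose screwdriver with black handle, 172 mm long, left of the stand; leave alone
- bar_offcut: loose rusty square steel bar, 16 x 110 x 16 mm, behind the housing to the right; leave alone

How it is judged:
On the way, in this order (a step that is already met when the one before it is completed fails the run):
1. the dust cover is swung aside, clear of the port's mouth (value of joint dust_cover above 1.3 rad), for 0.2 s.
2. the sniffer's tip passes at the far end of the seam: within 10 mm sideways and 15 mm above it, upright, slower than 80 mm/s (y of sniffer in the frame of housing between 0.048 and 0.075 m and x of sniffer in the frame of housing between -0.01 and 0.01 m and z of sniffer in the frame of housing between 0.07 and 0.087 m and angle between sniffer's own z axis and vertical below 0.3 rad and linear speed of sniffer below 0.08 m/s and contact force between sniffer and the fingers above 0.5 N), for 0.15 s.
3. the sniffer's tip passes along the second stretch of the seam: within 10 mm sideways and 15 mm above it, upright, slower than 80 mm/s (y of sniffer in the frame of housing between 0.02 and 0.048 m and x of sniffer in the frame of housing between -0.01 and 0.01 m and z of sniffer in the frame of housing between 0.07 and 0.087 m and angle between sniffer's own z axis and vertical below 0.3 rad and linear speed of sniffer below 0.08 m/s and contact force between sniffer and the fingers above 0.5 N), for 0.15 s.
4. the sniffer's tip passes over the middle of the seam: within 10 mm sideways and 15 mm above it, upright, slower than 80 mm/s (y of sniffer in the frame of housing between -0.008 and 0.02 m and x of sniffer in the frame of housing between -0.01 and 0.01 m and z of sniffer in the frame of housing between 0.07 and 0.087 m and angle between sniffer's own z axis and vertical below 0.3 rad and linear speed of sniffer below 0.08 m/s and contact force between sniffer and the fingers above 0.5 N), for 0.15 s.
5. the sniffer's tip passes along the fourth stretch of the seam: within 10 mm sideways and 15 mm above it, upright, slower than 80 mm/s (y of sniffer in the frame of housing between -0.036 and -0.008 m and x of sniffer in the frame of housing between -0.01 and 0.01 m and z of sniffer in the frame of housing between 0.07 and 0.087 m and angle between sniffer's own z axis and vertical below 0.3 rad and linear speed of sniffer below 0.08 m/s and contact force between sniffer and the fingers above 0.5 N), for 0.15 s.
6. the sniffer's tip passes at the end of the seam before the pipe: within 10 mm sideways and 15 mm above it, upright, slower than 80 mm/s (y of sniffer in the frame of housing between -0.062 and -0.036 m and x of sniffer in the frame of housing between -0.01 and 0.01 m and z of sniffer in the frame of housing between 0.07 and 0.087 m and angle between sniffer's own z axis and vertical below 0.3 rad and linear speed of sniffer below 0.08 m/s and contact force between sniffer and the fingers above 0.5 N), for 0.15 s.
At the end, for the whole second after the job is handed in: The cover stands open (over 1.3 rad); the sniffer is held in the fingers, touching nothing else, still (under 10 mm/s), upright within 0.17 rad, its tip within 7 mm sideways of the port's centre and between 5 mm below and 13 mm above the plane of the rim (horizontal distance between sniffer and port below 0.007 m and z of sniffer in the frame of port between -0.005 and 0.013 m and angle between sniffer's own z axis and vertical below 0.17 rad and linear speed of sniffer below 0.01 m/s and contact force between sniffer and the fingers above 0.5 N and contact force between sniffer and housing below 0.05 N and contact force between sniffer and stand below 0.05 N and value of joint dust_cover above 1.3 rad); the arm keeps its last pose, push and grip.
It fails at once if the sniffer touches the housing (contact force between sniffer and housing above 0.5 N).
It fails at once if a loose thing lying about is moved by more than 25 mm (distance of any of masking_tape, hex_bolt, tape_measure, screwdriver_c, bar_offcut from where it was at the start of the episode above 0.025 m).
It also fails if it takes over 64 s, if anything falls off the work surface, if the arm or the gripper's body presses on something with over 40 N, if the wrist force passes 120 N, or if a joint passes its speed limit or range.

## Working session

There is one attempt and no reset: what is moved stays moved. The work goes in short steps, Python scripts to look and compute and a tool call to move; the robot and the scene stay as the last step left them, time stands still between calls to the robot, and variables do not carry over. Pictures are saved under pics/ and viewed, about 8 in all and at most 12, crops included, and the job is handed in when it is done.

Besides the shell and the picture viewer there is one more tool, called as name(argument=value, ...) on one line, values as JSON. play_rows: Moves the arm, as the interface text tells. Its arguments: {"type":"object","properties":{"commands":{"type":"string"},"newtons":{"type":"number"}},"required":["commands"]}

```bash
mkdir -p pics; cat > h.py <<'E'
import numpy as np, cv2
from station import manip
def snap(n,f=None):
    c=manip.camera(n); cv2.imwrite(f"pics/{f or n}.png",c["img"]); np.savez(f"pics/{f or n}.npz",**{k:np.array(v) for k,v in c.items()}); return c
def load(f): return dict(np.load(f"pics/{f}.npz"))
def foc(c): return 200/np.tan(np.radians(float(c["vertical_fov"]))/2)
def ray(c,u,v,z):
    d=c["R"].T@np.array([(u-c["cx"])/foc(c),(v-c["cy"])/foc(c),1]); o=-c["R"].T@c["t"]
    return o+d*(z-o[2])/d[2]
def proj(c,X):
    p=c["R"]@np.array(X)+c["t"]; return np.array([c["cx"]+foc(c)*p[0]/p[2],c["cy"]+foc(c)*p[1]/p[2]])
E
python3 - <<'E'
from h import *
for n in("top","scene","wrist"):
    c=snap(n,n+"0"); print(n,foc(c),c["cx"],c["cy"],-c["R"].T@c["t"],c["R"].round(2).tolist())
print(manip.get_obs(), manip.hold_point_z)
E
```

```text
top 383.69278649130854 317.21470578883526 193.69403321646828 [0.32783464 0.07489254 1.23252466] [[-0.02, -1.0, -0.02], [-0.99, 0.03, -0.15], [0.15, 0.02, -0.99]]
scene 402.58711072947784 321.53983371168823 205.020541666452 [-0.05001367 -0.40414584  1.00262489] [[0.65, -0.76, 0.01], [-0.59, -0.51, -0.62], [0.48, 0.4, -0.78]]
wrist 336.7580750528552 319.8137689765622 200.50357759877105 [0.05199513 0.50180548 0.3747926 ] [[0.25, 0.97, -0.0], [0.93, -0.24, 0.29], [0.28, -0.07, -0.96]]
{'clock': 0.15, 'joint_positions': array([1.31801127e+00, 2.41261048e-01, 4.03805497e-03, 1.33515981e+00,
       9.73404482e-07, 1.57078363e+00]), 'joint_vel': array([-0.00042049, -0.00204078,  0.00528945, -0.00083085,  0.000645  ,
        0.00078702]), 'joint_efforts': array([-1.50629880e-04, -3.72634006e+01,  2.52638018e+01,  1.23735575e-02,
        4.18513412e-05, -2.08229278e-05]), 'eef_pos': array([0.12493514, 0.48366349, 0.23060855]), 'ee_rot': array([-3.95972238e-01, -3.11633465e+00,  2.47179148e-03]), 'contact_force': array([-0.13244334,  0.97905693, -0.07336172]), 'wrist_torque': array([-0.01214155, -0.02901658,  0.02348004]), 'opening': 0.08536040090790335} 0.0187
```

View pics/top0.png

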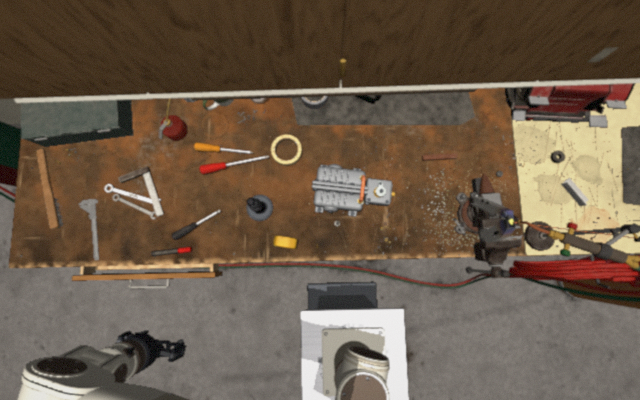

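View pics/scene0.png

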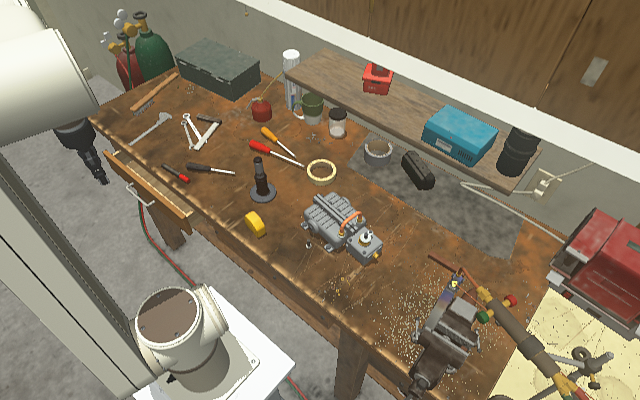

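The top view shows the housing at about (350,188) with its port to the right (381,190), and the sniffer stand at about (258,207). The arm is at lower left. Next I'll enlarge this area.

```bash
python3 - <<'E'
from h import *
a=cv2.imread("pics/top0.png")[150:245,235:405]; b=cv2.imread("pics/scene0.png")[140:280,225:400]
a=cv2.resize(a,(800,447),interpolation=cv2.INTER_CUBIC)
cv2.imwrite("pics/c1.png",a)
b=cv2.resize(b,(750,600),interpolation=cv2.INTER_CUBIC); cv2.imwrite("pics/c2.png",b)
E
```

```text
(no output)
```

View pics/c1.png

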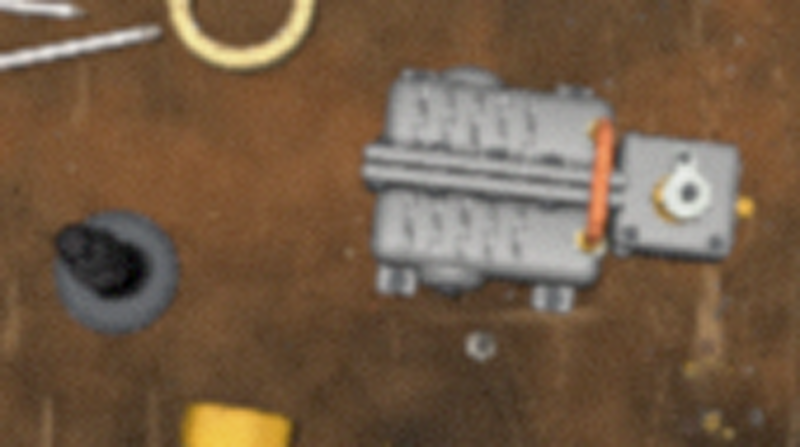

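View pics/c2.png

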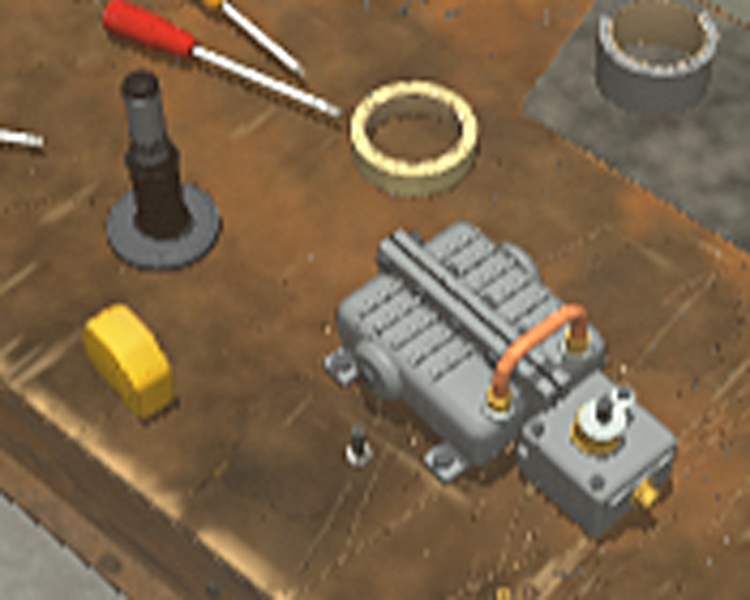

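```bash
cat >> h.py <<'E'
from scipy.optimize import least_squares
def fit(obs,x0=(.35,.03,0)):
    def T(p,L): c,s=np.cos(p[2]),np.sin(p[2]); return [p[0]+c*L[0]-s*L[1],p[1]+s*L[0]+c*L[1],L[2]]
    r=least_squares(lambda p:np.concatenate([(proj(c,T(p,L))-uv)*w for c,L,uv,w in obs]),x0,loss="soft_l1")
    print("pose",r.x.round(4)); print(r.fun.round(2)); return r.x,T
E
python3 - <<'E'
from h import *
t,s=load("top0"),load("scene0")
A=lambda u,v:np.array([235+u/4.706-.4,150+v/4.706-.4]); B=lambda u,v:np.array([225+u/4.286-.4,140+v/4.286-.4])
p,T=fit([(t,(0,.074,.072),A(365,165),1),(t,(0,-.078,.118),A(603,180),1),(t,(0,-.133,.095),A(690,192),1),
(s,(0,.074,.072),B(391,243),1),(s,(0,-.133,.095),B(604,400),1),(s,(.024,-.133,.08),B(624,395),1),(s,(0,-.078,.118),B(543,330),1)])
for n,L in dict(port=(0,-.133,.072),knob=(0,-.133,.095),start=(0,.062,.072),end=(0,-.05,.072)).items(): print(n,np.round(T(p,L),4))
print("stand",ray(t,*A(117,271),.008),ray(s,*B(163,228),.008)," top",ray(t,*A(70,240),.160),ray(s,*B(141,78),.160))
E
```

```text
pose [ 0.5245  0.0376 -0.1366]
[ 0.5   0.29  0.74 -0.07 -0.14  0.65 -0.58 -1.35 -0.41  0.18  0.47 -0.31
  0.27 -0.61]
port [ 0.5064 -0.0942  0.072 ]
knob [ 0.5064 -0.0942  0.095 ]
start [0.5329 0.099  0.072 ]
end [ 0.5177 -0.0119  0.072 ]
stand [0.47782703 0.28597241 0.008     ] [0.47065896 0.2810954  0.008     ]  top [0.47872617 0.2881572  0.16      ] [0.47598431 0.28465085 0.16      ]
```

play_rows(commands="24 -36 2 0 0 -0.091 85;24 -36 2 0 0 -0.091 85;24 -36 2 0 0 -0.091 85;24 -36 2 0 0 -0.091 85;24 -36 2 0 0 -0.091 85;24 -36 2 0 0 -0.091 85;24 -36 2 0 0 -0.091 85;24 -36 2 0 0 -0.091 85")

```text
clock: 1.15
eef_pos: [0.3175, 0.1948, 0.2473]
ee_rot: [1.483, 2.769, 0.0]
contact_force: [0.7, -0.2, -0.3]
opening: 0.085
```

play_rows(commands="24 -36 2 0 0 -0.091 85;24 -36 2 0 0 -0.091 85;24 -36 2 0 0 -0.091 85;24 -36 2 0 0 -0.091 85;24 -36 2 0 0 -0.091 85;24 -36 2 0 0 -0.091 60;24 -36 2 0 0 -0.091 50;-3 -2 -10 0 0 0 50")

```text
clock: 2.15
eef_pos: [0.4837, -0.06, 0.251]
ee_rot: [2.276, 2.164, 0.001]
contact_force: [-0.7, 0.8, -0.2]
opening: 0.05
```

```bash
python3 - <<'E'
from h import *
c=snap("wrist","w1"); o=manip.get_obs(); print(o["clock"],o["eef_pos"],o["ee_rot"],o["joint_positions"],-c["R"].T@c["t"])
for L in [(.5064,-.0942,.095),(.5177,-.0119,.072)]: print(proj(c,L))
E
```

```text
2.2 [ 0.48114795 -0.05893364  0.24912396] [-2.27317893 -2.16449879  0.00343652] [-1.21907762e-01  2.06012962e-01  6.97683745e-03  1.37526569e+00
  4.68991324e-05  1.49785933e+00] [0.48687511 0.01409464 0.39528734]
[345.65648771 215.53451613]
[353.37065142 124.19904407]
```

View pics/w1.png

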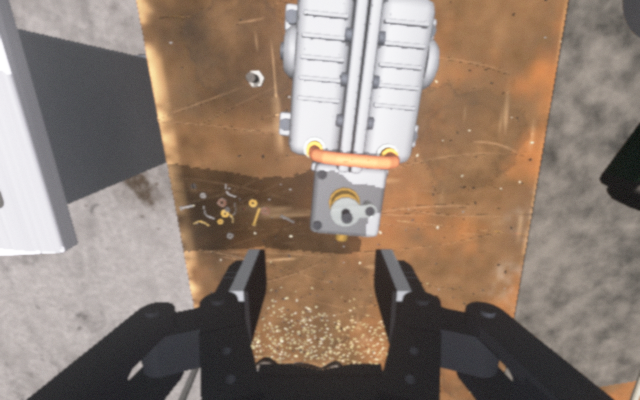

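```bash
python3 - <<'E'
from h import *
a=cv2.imread("pics/w1.png")[0:250,280:440]
cv2.imwrite("pics/c3.png",cv2.resize(a,None,fx=3.2,fy=2.4,interpolation=cv2.INTER_CUBIC) if 0 else cv2.resize(a,(384,600),interpolation=cv2.INTER_CUBIC))
E
```

```text
(no output)
```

View pics/c3.png

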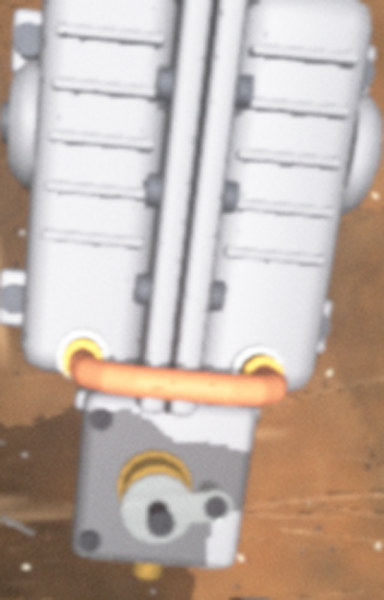

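```bash
cat >> h.py <<'E'
def inv(p,X): c,s=np.cos(p[2]),np.sin(p[2]); d=np.array(X)[:2]-p[:2]; return np.array([c*d[0]+s*d[1],-s*d[0]+c*d[1]])*1000
E
python3 - <<'E'
from h import *
w,t,s=load("w1"),load("top0"),load("scene0")
A=lambda u,v:np.array([235+u/4.706-.4,150+v/4.706-.4]); B=lambda u,v:np.array([225+u/4.286-.4,140+v/4.286-.4]);W=lambda u,v:np.array([280+u/2.4-.3,v/2.4-.3])
p=np.array([.5245,.0376,-.1366])
for u,v,z in [(212,2,.072),(194,180,.072),(178,350,.072),(160,520,.095),(154,508,.077),(181,380,.118),(216,507,.08)]:
    X=ray(w,*W(u,v),z); print(X.round(4),inv(p,X).round(1))
def T(p,L): c,s=np.cos(p[2]),np.sin(p[2]); return [p[0]+c*L[0]-s*L[1],p[1]+s*L[0]+c*L[1],L[2]]
sp=[ray(w,*W(u,v),.072) for u,v in[(212,2),(194,180),(178,350)]]
def f(p):
    r=[inv(p,X)[0] for X in sp]
    r+=list(inv(p,ray(w,*W(160,520),.095))-[0,-133])
    for c,L,uv in [(t,(0,.074,.072),A(365,165)),(t,(0,-.133,.095),A(690,192)),(s,(0,.074,.072),B(391,243)),(s,(0,-.133,.095),B(604,400))]:
        r+=list(.5*(inv(p,ray(c,*uv,L[2]))-[L[0]*1e3,L[1]*1e3]))
    return np.array(r)
r=least_squares(f,p,loss="soft_l1",x_scale=[.001,.001,.01]); print(r.x.round(4),f(r.x).round(1))
for n,L in dict(port=(0,-.133,.072),start=(0,.062,.072),end=(0,-.05,.072)).items(): print(n,np.round(T(r.x,L),4))
for th in [0,.3,.6,.9,1.2,1.5,1.7]:
    L=(.024-.024*np.cos(th),-.133-.024*np.sin(th),.095); print(th,np.round(T(r.x,L),4))
E
```

```text
[0.5324 0.0902 0.072 ] [ 0.6 53.2]
[0.5251 0.0314 0.072 ] [ 1.4 -6.1]
[ 0.5177 -0.0319  0.072 ] [  2.8 -69.8]
[ 0.507  -0.0951  0.095 ] [   0.8 -133.8]
[ 0.5059 -0.0962  0.077 ] [  -0.2 -135.1]
[ 0.5142 -0.0357  0.118 ] [ -0.2 -74.1]
[ 0.5313 -0.096   0.08  ] [  24.9 -131.5]
[ 0.5254  0.0368 -0.1315] [-0.1  0.4  1.4 -0.9 -0.1  0.   1.2  0.1  0.2 -1.4 -2.2 -0.2  0.2]
port [ 0.5079 -0.0951  0.072 ]
start [0.5335 0.0982 0.072 ]
end [ 0.5188 -0.0128  0.072 ]
0 [ 0.5079 -0.0951  0.095 ]
0.3 [ 0.5081 -0.1022  0.095 ]
0.6 [ 0.5103 -0.1091  0.095 ]
0.9 [ 0.5145 -0.1149  0.095 ]
1.2 [ 0.5202 -0.1193  0.095 ]
1.5 [ 0.5269 -0.1217  0.095 ]
1.7 [ 0.5317 -0.1222  0.095 ]
```

play_rows(commands="13 -18 -20 0 0 -0.04 40;13 -18 -25 0 0 -0.04 40;0 0 -30 0 0 0 40;0 0 -30 0 0 0 40;0 0 -30 0 0 0 40;0 0 -20 0 0 0 40;0 0 -10 0 0 0 40;0 0 0 0 0 0 40", newtons=20)

```text
clock: 3.2
eef_pos: [0.5072, -0.0931, 0.0859]
ee_rot: [-2.356, -2.076, 0.002]
contact_force: [0.6, -0.1, 0.3]
opening: 0.0401
```

```bash
python3 - <<'E'
from h import *
c=snap("wrist","w2"); o=manip.get_obs(); print(o["clock"],o["eef_pos"],o["ee_rot"],o["contact_force"])
E
```

```text
3.25 [ 0.50802995 -0.09342218  0.08668182] [2.35700207e+00 2.07699568e+00 2.15199399e-04] [0.25064205 0.39442349 0.43042147]
```

View pics/w2.png

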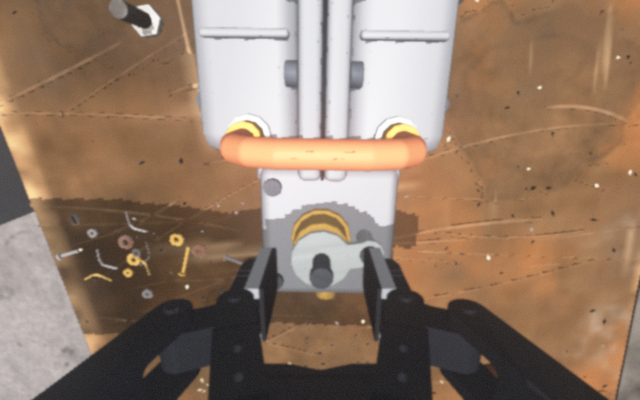

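play_rows(commands="0 -1 -2 0 0 0 0;0 0 0 0 0 0 0;0 0 0 0 0 0 0;0 0 0 0 0 0 0;0 0 0 0 0 0 0;0 0 0 0 0 0 0", newtons=20)

```text
clock: 4.0
eef_pos: [0.5076, -0.095, 0.0848]
ee_rot: [-2.358, -2.076, 0.001]
contact_force: [-3.9, 0.4, 6.0]
opening: 0.0084
```

play_rows(commands="0 0 1 0 0 0 0;0 -7 0 0 0 0 0;2 -7 0 0 0 0 0;4 -6 0 0 0 0 0;6 -4 0 0 0 0 0;7 -2 0 0 0 0 0;5 -1 0 0 0 0 0;0 0 0 0 0 0 0")

```text
clock: 5.0
eef_pos: [0.5313, -0.1257, 0.085]
ee_rot: [2.358, 2.071, -0.01]
contact_force: [-3.6, -6.0, 0.0]
opening: 0.008
```

play_rows(commands="0 0 0 0 0 0 35;0 0 0 0 0 0 35;0 0 0 0 0 0 35;0 0 20 0 0 0 35;0 0 40 0 0 0 40;0 0 40 0 0 0 60;0 20 40 0 0 0 60;0 0 0 0 0 0 60")

```text
clock: 6.0
eef_pos: [0.5346, -0.1013, 0.2296]
ee_rot: [2.351, 2.074, 0.009]
contact_force: [0.5, -0.4, -0.1]
opening: 0.0599
```

```bash
python3 - <<'E'
from h import *
c=snap("wrist","w3"); o=manip.get_obs(); print(o["clock"],o["eef_pos"],o["ee_rot"],o["contact_force"])
a=c["img"]; cv2.imwrite("pics/w3c.png",cv2.resize(a[50:350,170:470],(600,600),interpolation=cv2.INTER_CUBIC))
E
```

```text
6.05 [ 0.53335984 -0.10162061  0.22722645] [2.3537159  2.07497677 0.00416383] [ 0.36650672 -0.68328237 -1.32519494]
```

View pics/w3c.png

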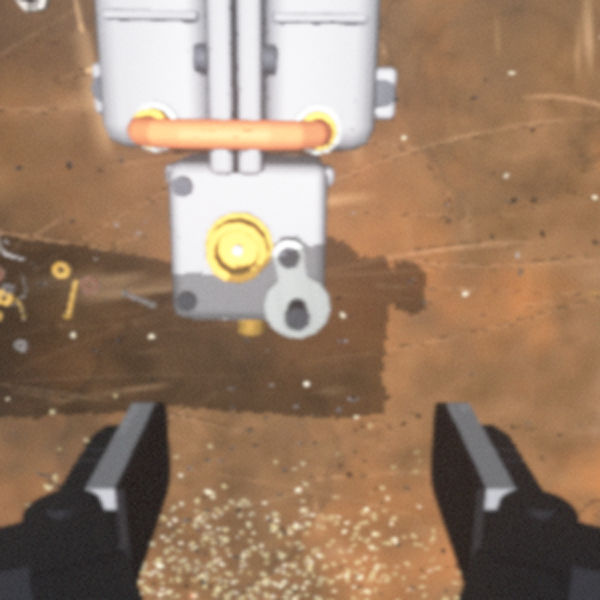

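The cover is swung clear, with the disc at crop (297,305), roughly 90° or more around from the pivot at (289,258). The open port's centre is at crop (238,247).

```bash
python3 - <<'E'
from h import *
w=load("w3");W=lambda u,v:np.array([170+u/2-.25,50+v/2-.25]); p=np.array([.5254,.0368,-.1315])
for u,v,z in [(238,246,.072),(297,312,.095),(289,257,.08),(235,100,.072),(233,5,.072)]:
    X=ray(w,*W(u,v),z); print(X.round(4),inv(p,X).round(1))
w=load("w2"); X=ray(w,321,263,.095); print("knob w2",X.round(4)); 
for v,u in [(110,322),(20,324)]: print(inv(p,ray(w,u,v,.072)).round(1))
E
```

```text
[ 0.5086 -0.09    0.072 ] [   0.  -127.9]
[ 0.5322 -0.1174  0.095 ] [  27. -152.]
[ 0.5314 -0.0962  0.08  ] [  23.4 -131. ]
[ 0.5171 -0.0266  0.072 ] [  0.1 -64. ]
[0.522  0.0106 0.072 ] [  0.1 -26.4]
knob w2 [ 0.5079 -0.0896  0.095 ]
[ -0.7 -62.6]
[ -0.1 -25.9]
```

play_rows(commands="-7 38 5 0 0 0 60;-7 43 5 0 0 0 60;-7 43 5 0 0 0 60;-7 43 5 0 0 0 60;-7 43 5 0 0 0 60;-7 43 5 0 0 0 60;-7 43 3 0 0 0 60;-7 43 0 0 0 0 60")

```text
clock: 7.05
eef_pos: [0.4755, 0.238, 0.257]
ee_rot: [-2.358, -2.076, 0.003]
contact_force: [1.2, 0.6, 0.5]
opening: 0.0599
```

play_rows(commands="0 0 0 0 0 0 60;0 0 0 0 0 0 60")

```text
clock: 7.3
eef_pos: [0.4756, 0.2365, 0.257]
ee_rot: [-2.358, -2.076, 0.004]
contact_force: [-0.1, 0.8, -1.9]
opening: 0.0597
```

```bash
python3 - <<'E'
from h import *
c=snap("wrist","w4"); o=manip.get_obs(); print(o["clock"],o["eef_pos"],o["ee_rot"],o["contact_force"])
for z in(.16,.08,.0): print(proj(c,(.476,.286,z)))
E
```

```text
7.35 [0.47588517 0.23611387 0.25737023] [-2.3587356  -2.0750631   0.00308595] [ 0.01032089  0.62894629 -0.65402267]
[312.01720128 133.91570777]
[314.0212465  124.81444941]
[315.24132355 119.27353825]
```

View pics/w4.png

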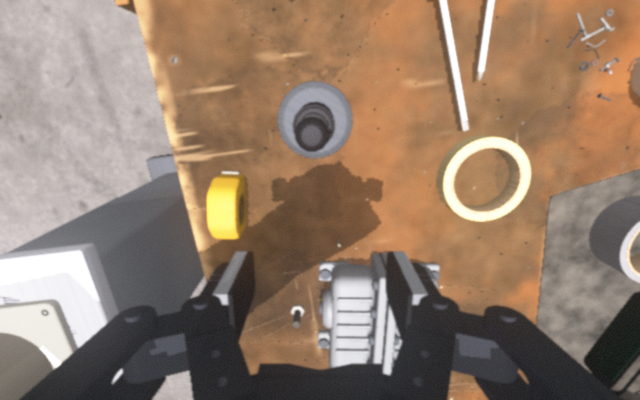

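play_rows(commands="0.5 25 0 0 0 0 60;0 25 -8 0 0 0 60;0 0 -30 0 0 0 60;0 0 -30 0 0 0 60;0 0 -30 0 0 0 60;0 0 -30 0 0 0 60;0 0 -15 0 0 0 60;0 0 -5 0 0 0 60")

```text
clock: 8.35
eef_pos: [0.4765, 0.286, 0.1096]
ee_rot: [-2.359, -2.074, 0.002]
contact_force: [0.3, -0.1, 0.3]
opening: 0.0601
```

play_rows(commands="0 0 0 0 0 0 30;0 0 0 0 0 0 0;0 0 0 0 0 0 0;0 0 0 0 0 0 0;0 0 0 0 0 0 0;0 0 0 0 0 0 0", newtons=40)

```text
clock: 9.1
eef_pos: [0.4773, 0.2875, 0.1115]
ee_rot: [2.357, 2.076, 0.004]
contact_force: [-0.5, 0.0, 5.5]
opening: 0.0252
```

play_rows(commands="0 0 8 0 0 0 0;0 0 14 0 0 0 0;0 0 16 0 0 0 0;0 0 16 0 0 0 0;0 0 16 0 0 0 0;0 0 16 0 0 0 0;0 0 14 0 0 0 0;0 0 0 0 0 0 0")

```text
clock: 10.1
eef_pos: [0.4773, 0.2876, 0.2119]
ee_rot: [2.358, 2.076, 0.005]
contact_force: [0.1, -0.6, -1.4]
opening: 0.0249
```

play_rows(commands="5 -16 2 0 0 0 0;8 -26 0 0 0 0 0;8 -26 0 0 0 0 0;8 -26 0 0 0 0 0;8 -26 0 0 0 0 0;8 -26 0 0 0 0 0;8 -24 0 0 0 0 0;4 -14 0 0 0 0 0")

```text
clock: 11.1
eef_pos: [0.5333, 0.101, 0.2115]
ee_rot: [-2.36, -2.073, 0.003]
contact_force: [0.2, 0.2, -1.4]
opening: 0.0248
```

```bash
python3 - <<'E'
from h import *
c=snap("wrist","w5"); s=snap("scene","s5"); o=manip.get_obs(); print(o["clock"],o["eef_pos"],o["ee_rot"],o["contact_force"],o["opening"])
a=cv2.resize(c["img"][0:400,120:520],(400,400)); b=cv2.resize(s["img"][125:285,260:420],(400,400),interpolation=cv2.INTER_CUBIC)
cv2.imwrite("pics/m5.png",np.hstack([a,b]))
e=o["eef_pos"]; print([proj(c,(e[0],e[1],e[2]-.092+k)).round(1) for k in(0,.142)],[proj(s,(e[0],e[1],e[2]-.092+k)).round(1) for k in(0,.142)])
E
```

```text
11.2 [0.53349918 0.10131045 0.21179309] [-2.36039571e+00 -2.07258779e+00  1.76748096e-03] [-0.38677866  0.82141202 -0.38895366] 0.025312971406740974
[array([320.5, 202.1]), array([320.8, 330.2])] [array([317.4, 186.3]), array([317.3, 150.7])]
```

View pics/m5.png

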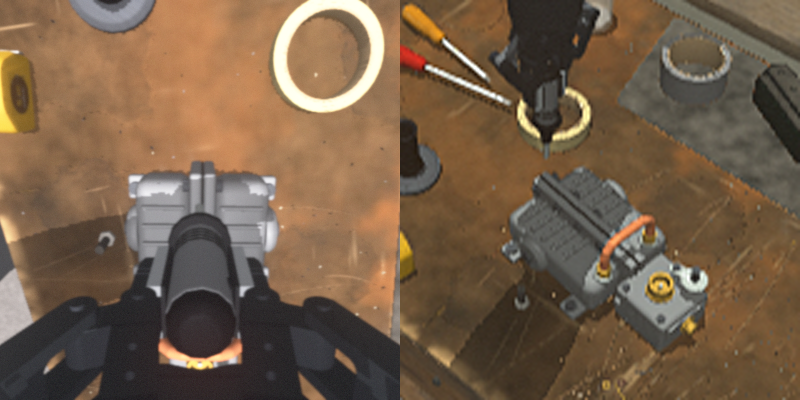

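The sniffer is held upright near the seam start. In the scene half of the image its tip is at about (547,157). I'll descend partway and look closely before the pass.

play_rows(commands="0 0 -5 0 0 0 0;0 0 -8 0 0 0 0;0 0 -8 0 0 0 0;0 0 -6 0 0 0 0;0 0 -3 0 0 0 0;0 0 0 0 0 0 0")

```text
clock: 11.95
eef_pos: [0.5334, 0.1032, 0.1821]
ee_rot: [-2.358, -2.076, 0.001]
contact_force: [1.0, 0.4, -1.4]
opening: 0.0248
```

```bash
python3 - <<'E'
from h import *
P=[];I=[]
for i in range(6):
    c=manip.camera("scene"); I.append(c["img"].astype(float)); o=manip.get_obs(); P.append(o["eef_pos"])
e=np.mean(P,0); print(o["clock"],e,np.std(P,0),o["contact_force"])
a=np.mean(I,0).astype(np.uint8)
u0,v0=295,165
cv2.imwrite("pics/m6.png",cv2.resize(a[v0:v0+50,u0:u0+60],None,fx=12,fy=12,interpolation=cv2.INTER_CUBIC))
f=lambda X:((proj(c,X)-[u0,v0])*12+5.5).round()
p=np.array([.5257,.0388,-.1315]);T=lambda x,y,z:(p[0]+np.cos(p[2])*x-np.sin(p[2])*y,p[1]+np.sin(p[2])*x+np.cos(p[2])*y,z)
print("tip",f((e[0],e[1],e[2]-.0916)),"probe top",f((e[0],e[1],e[2]-.0616)))
print("flange end L,C,R",[f(T(x,.074,.072)) for x in(-.0115,0,.0115)],"pt on seam y=.062",f(T(0,.062,.072)),"mm/px",f((e[0],e[1],e[2]-.0816)))
E
```

```text
12.25 [0.53375389 0.10312873 0.18257574] [6.71819217e-05 2.76916606e-05 1.03268386e-04] [-0.07482032  0.71717792 -1.19238154]
tip [270. 333.] probe top [269. 253.]
flange end L,C,R [array([213., 384.]), array([247., 360.]), array([281., 337.])] pt on seam y=.062 [279. 388.] mm/px [270. 307.]
```

View pics/m6.png

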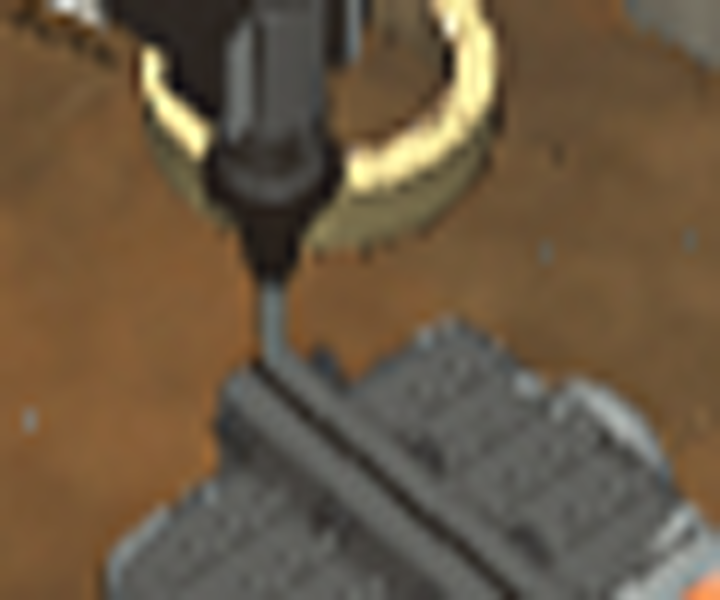

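```bash
python3 - <<'E'
from h import *
I=[];P=[]
for i in range(4):
    c=manip.camera("wrist"); I.append(c["img"].astype(float)); P.append(manip.get_obs()["eef_pos"])
a=np.mean(I,0); np.save("pics/w6.npy",a); e=np.mean(P,0)
R=cv2.Rodrigues(manip.get_obs()["ee_rot"])[0]; tx=R[:,0]; print(e,tx.round(3))
cx=int(round(proj(c,e)[0])); print("col",cx, [int(x) for x in a[:,cx-2:cx+3].mean((1,2))[180:400]])
for d in(0,-.004,-.008):
    z=e[2]-.0916+d
    print(d,"border near",proj(c,e*[1,1,0]+[0,0,z+.132]+tx*.013).round(1),"collar top near",proj(c,e*[1,1,0]+[0,0,z+.068]+tx*.0175).round(1),"handle base",proj(c,e*[1,1,0]+[0,0,z+.068]+tx*.013).round(1),"top",proj(c,e*[1,1,0]+[0,0,z+.142]).round(1),"border far",proj(c,e*[1,1,0]+[0,0,z+.132]-tx*.013).round(1))
E
```

```text
[0.53365898 0.10309162 0.18248537] [0.127 0.992 0.   ]
col 320 [89, 90, 90, 90, 96, 104, 115, 122, 128, 128, 129, 129, 128, 128, 127, 127, 127, 127, 127, 127, 126, 126, 124, 123, 123, 127, 129, 130, 130, 130, 129, 117, 88, 60, 53, 58, 68, 73, 76, 76, 75, 75, 76, 84, 95, 100, 97, 85, 71, 73, 74, 69, 73, 75, 68, 73, 79, 69, 69, 86, 98, 101, 102, 101, 101, 101, 101, 101, 101, 101, 101, 101, 101, 101, 101, 101, 100, 101, 100, 101, 100, 100, 100, 101, 100, 100, 100, 101, 100, 101, 100, 100, 101, 100, 100, 100, 99, 100, 99, 100, 99, 99, 100, 100, 101, 104, 115, 134, 137, 104, 60, 42, 40, 41, 40, 40, 40, 40, 41, 42, 42, 43, 45, 46, 47, 47, 49, 50, 51, 52, 53, 53, 55, 58, 60, 62, 65, 65, 65, 63, 62, 61, 60, 60, 60, 60, 60, 59, 59, 59, 59, 59, 58, 57, 58, 57, 58, 58, 57, 57, 57, 57, 57, 56, 57, 56, 57, 55, 55, 55, 55, 55, 55, 54, 52, 52, 53, 69, 112, 154, 173, 186, 198, 209, 225, 238, 231, 184, 129, 96, 67, 52, 49, 49, 47, 46, 45, 47, 46, 49, 48, 49, 49, 49, 48, 49, 49, 48, 49, 48, 49, 48, 48, 48, 47, 47, 48, 47, 47, 46]
0 border near [320.7 280.9] collar top near [320.3 209.8] handle base [320.3 217.9] top [320.8 331.4] border far [320.7 343. ]
-0.004 border near [320.7 275.1] collar top near [320.3 207.4] handle base [320.3 215.3] top [320.8 323.6] border far [320.7 335.7]
-0.008 border near [320.7 269.6] collar top near [320.3 205.2] handle base [320.3 212.9] top [320.7 316.4] border far [320.6 328.8]
```

play_rows(commands="0 0 -3 0 0 0 0;0 0 -3 0 0 0 0;1 0 -2 0 0 0 0;0 0 0 0 0 0 0;0 0 0 0 0 0 0;-0.5 -4 0 0 0 0 0;-0.5 -4 0 0 0 0 0;-0.5 -4 0 0 0 0 0")

```text
clock: 13.45
eef_pos: [0.533, 0.0907, 0.1744]
ee_rot: [2.358, 2.076, 0.0]
contact_force: [-0.4, -0.8, -1.0]
opening: 0.0254
```

play_rows(commands="-0.5 -4 0 0 0 0 0;-0.5 -4 0 0 0 0 0;-0.5 -4 0 0 0 0 0;-0.5 -4 0 0 0 0 0;-0.5 -4 0 0 0 0 0;-0.5 -4 0 0 0 0 0;-0.5 -4 0 0 0 0 0;-0.5 -4 0 0 0 0 0")

```text
clock: 14.45
eef_pos: [0.529, 0.0588, 0.1743]
ee_rot: [-2.358, -2.076, 0.0]
contact_force: [-0.6, -0.1, -0.0]
opening: 0.0249
```

play_rows(commands="-0.5 -4 0 0 0 0 0;-0.5 -4 0 0 0 0 0;-0.5 -4 0 0 0 0 0;-0.5 -4 0 0 0 0 0;-0.5 -4 0 0 0 0 0;-0.5 -4 0 0 0 0 0;-0.5 -4 0 0 0 0 0;-0.5 -4 0 0 0 0 0")

```text
clock: 15.45
eef_pos: [0.525, 0.0269, 0.1743]
ee_rot: [-2.358, -2.076, -0.0]
contact_force: [-0.5, -0.1, -1.2]
opening: 0.025
```

```bash
python3 - <<'E'
from h import *
P=[]
for i in range(3): c=snap("wrist","w7"); o=manip.get_obs(); P.append(o["eef_pos"])
e=np.mean(P,0); print(o["clock"],e,o["contact_force"],o["opening"],inv(np.array([.526,.037,-.1315]),e-[.0008,.0015,0]))
E
```

```text
15.6 [0.52498788 0.02665656 0.1743133 ] [-0.11268946 -0.08364932 -1.37139881] 0.02491156202079136 [ -0.24354521 -11.97879465]
```

play_rows(commands="-0.5 -4 0 0 0 0 0;-0.5 -4 0 0 0 0 0;-0.5 -4 0 0 0 0 0;-0.5 -4 0 0 0 0 0;-0.5 -4 0 0 0 0 0;-0.5 -4 0 0 0 0 0;-0.5 -4 0 0 0 0 0;-0.5 -4 0 0 0 0 0")

```text
clock: 16.6
eef_pos: [0.521, -0.0052, 0.1743]
ee_rot: [2.358, 2.076, 0.0]
contact_force: [-0.6, -0.0, -0.4]
opening: 0.0252
```

play_rows(commands="-0.5 -4 0 0 0 0 0;-0.5 -3 0 0 0 0 0;0 0 0 0 0 0 0;0 0 0 0 0 0 0;0 0 5 0 0 0 0;0 0 10 0 0 0 0;0 0 16 0 0 0 0;0 0 16 0 0 0 0")

```text
clock: 17.6
eef_pos: [0.5203, -0.0118, 0.2226]
ee_rot: [2.357, 2.076, 0.001]
contact_force: [0.3, 0.0, -1.7]
opening: 0.025
```

play_rows(commands="0 0 12 0 0 0 0;-1 -8 6 0 0 0 0;-2 -14 0 0 0 0 0;-2 -16 0 0 0 0 0;-2 -16 0 0 0 0 0;-2 -14 0 0 0 0 0;-1 -8 0 0 0 0 0;0 -4 0 0 0 0 0")

```text
clock: 18.6
eef_pos: [0.5099, -0.0925, 0.2392]
ee_rot: [-2.358, -2.075, -0.0]
contact_force: [0.9, -0.5, -1.5]
opening: 0.025
```

```bash
python3 - <<'E'
from h import *
P=[]
for i in range(3): c=snap("wrist","w8"); o=manip.get_obs(); P.append(o["eef_pos"])
e=np.mean(P,0); print(o["clock"],e,o["contact_force"],o["opening"],inv(np.array([.526,.037,-.1315]),e-[.0008,.0015,0]))
E
```

```text
18.75 [ 0.51009376 -0.09221406  0.23928595] [-0.05953514 -0.00928922 -1.25103751] 0.025163767254885755 [   0.57739921 -131.77606231]
```

play_rows(commands="0 -1 -6 0 0 0 0;0 0 -10 0 0 0 0;0 0 -12 0 0 0 0;0 0 -12 0 0 0 0;0 0 -10 0 0 0 0;0 0 -5 0 0 0 0;0 0 0 0 0 0 0;0 0 0 0 0 0 0")

```text
clock: 19.75
eef_pos: [0.5104, -0.093, 0.1847]
ee_rot: [2.357, 2.075, 0.001]
contact_force: [-0.6, -0.1, -1.4]
opening: 0.025
```

```bash
python3 - <<'E'
from h import *
P=[];I=[]
for i in range(6):
    c=manip.camera("scene"); I.append(c["img"].astype(float)); o=manip.get_obs(); P.append(o["eef_pos"])
e=np.mean(P,0); print(o["clock"],e,o["contact_force"])
a=np.mean(I,0).astype(np.uint8)
u0,v0=335,200
A=cv2.resize(a[v0:v0+50,u0:u0+60],None,fx=12,fy=12,interpolation=cv2.INTER_CUBIC)
cv2.imwrite("pics/m9.png",A)
f=lambda X:((proj(c,X)-[u0,v0])*12+5.5).round()
p=np.array([.526,.037,-.1315]);T=lambda x,y,z:(p[0]+np.cos(p[2])*x-np.sin(p[2])*y,p[1]+np.sin(p[2])*x+np.cos(p[2])*y,z)
q=e-[.0008,.0015,.0935]
print("tip",f(q),"tip+30",f(q+[0,0,.03]),"dx10",f(q+[.01,0,0])-f(q),"dy10",f(q+[0,.01,0])-f(q),"dz10",f(q+[0,0,.01])-f(q))
print("port",f(T(0,-.133,.072)),"pivot",f(T(.024,-.133,.08)),"pipe top",f(T(0,-.078,.118)))
E
```

```text
20.05 [ 0.51033956 -0.09295935  0.18473124] [ 0.39358304  0.55232991 -1.05047437]
tip [375. 404.] tip+30 [387. 328.] dx10 [ 26. -27.] dy10 [-35. -23.] dz10 [  4. -25.]
port [366. 455.] pivot [441. 378.] pipe top [212. 194.]
```

View pics/m9.png

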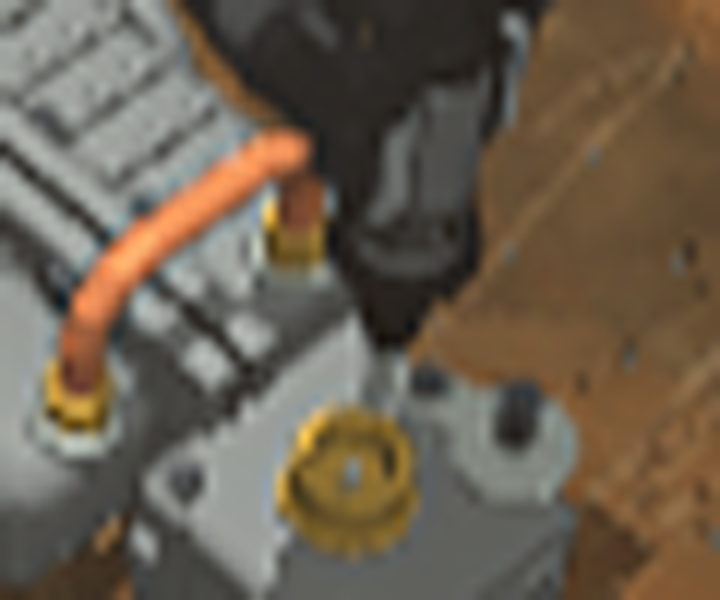

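The last view shows the open port with its pin at (350,473), rim centre about (352,458), and the probe above it near (380,375). Comparing this with the model, the tip should shift about 2 mm toward −x and 2 mm toward +y.

play_rows(commands="-1 1 0 0 0 0 0;-1 1 -2 0 0 0 0;0 0 -3 0 0 0 0;0 0 -3 0 0 0 0;0 0 -2 0 0 0 0;0 0 -1 0 0 0 0;0 0 0 0 0 0 0;0 0 0 0 0 0 0")

```text
clock: 21.05
eef_pos: [0.5081, -0.0909, 0.1734]
ee_rot: [2.358, 2.076, 0.0]
contact_force: [0.2, -0.4, -1.1]
opening: 0.0252
```

```bash
python3 - <<'E'
from h import *
P=[];I=[]
for i in range(6):
    c=manip.camera("scene"); I.append(c["img"].astype(float)); o=manip.get_obs(); P.append(o["eef_pos"])
e=np.mean(P,0); print(o["clock"],e,o["contact_force"],o["joint_vel"].round(4))
a=np.mean(I,0); q=e-[.0008,.0015,.0935]
print("tip",proj(c,q),"port",proj(c,(.5073,-.0925,.072)))
print("sat (R-B), rows 224-248, cols 356-374"); 
for v in range(224,249): print(v,[int(x) for x in (a[v,356:375,2]-a[v,356:375,0])],[int(x) for x in a[v,360:372].mean(1)])
E
```

```text
21.35 [ 0.50810546 -0.09091311  0.17338654] [-0.34526032 -0.05858655 -0.93518412] [ 0.0004  0.0011 -0.0004  0.0003  0.0015 -0.0018]
tip [364.31170794 235.653724  ] port [364.08178296 237.26944401]
sat (R-B), rows 224-248, cols 356-374
224 [2, 1, 2, 0, 2, 7, 10, 8, 5, 3, 2, 4, 3, 6, 3, 5, 3, 36, 57] [83, 43, 34, 42, 64, 68, 77, 78, 77, 57, 63, 41]
225 [2, 1, 3, 2, 2, 4, 10, 10, 9, 5, 3, 3, 3, 6, 9, 4, 17, 47, 52] [95, 69, 31, 35, 39, 56, 70, 67, 73, 48, 33, 33]
226 [2, 2, 3, 3, 3, 4, 6, 9, 11, 10, 10, 9, 9, 7, 3, 7, 52, 57, 58] [80, 76, 55, 31, 34, 36, 36, 35, 36, 35, 31, 33]
227 [0, 0, 4, 4, 3, 4, 1, 7, 11, 9, 9, 8, 7, 9, 47, 46, 66, 64, 63] [72, 72, 114, 42, 31, 37, 39, 36, 35, 37, 72, 72]
228 [0, 0, 4, 5, 3, 2, 0, 1, 11, 10, 10, 9, 12, 53, 72, 64, 61, 62, 61] [74, 110, 162, 75, 29, 34, 35, 33, 31, 72, 98, 92]
229 [0, 4, 4, 4, 1, 0, 0, 2, 10, 10, 10, 11, 0, 67, 55, 54, 65, 62, 61] [118, 154, 173, 89, 27, 33, 32, 25, 83, 96, 90, 96]
230 [4, 4, 3, 1, 1, 0, 0, 0, 10, 12, 11, 8, -4, 29, 18, 29, 52, 70, 66] [155, 163, 165, 137, 27, 26, 26, 33, 143, 92, 73, 87]
231 [4, 5, 0, 0, 0, 1, 0, 0
[... 1522 characters left out ...]
 4, 58, 75, 64, 61, 62, 64, 63, 63, 70, 91, 9, -1, 2, 2, 2, 3] [83, 77, 75, 77, 79, 77, 77, 80, 89, 100, 96, 96]
244 [0, -1, -2, 9, 61, 80, 81, 73, 71, 71, 85, 79, 58, -3, 0, 3, 3, 3, 3] [88, 86, 89, 83, 82, 81, 92, 95, 91, 97, 96, 96]
245 [1, 1, 1, -2, 8, 49, 66, 67, 76, 55, 71, 37, 1, 0, 2, 2, 3, 2, 3] [88, 90, 94, 83, 93, 84, 95, 102, 89, 97, 97, 96]
246 [2, 2, 3, 1, -2, 3, 10, 19, 35, 12, 11, -3, 0, 1, 2, 3, 3, 3, 3] [98, 92, 90, 87, 100, 91, 88, 97, 97, 97, 97, 96]
247 [0, 2, 3, 2, 2, 0, -1, -1, -2, -1, 0, 1, 3, 3, 2, 3, 3, 3, 2] [97, 97, 97, 97, 98, 97, 97, 96, 97, 97, 96, 97]
248 [0, 1, 1, 3, 3, 2, 2, 2, 2, 2, 2, 2, 2, 2, 3, 3, 3, 2, 2] [97, 97, 97, 97, 97, 97, 96, 96, 96, 96, 96, 96]
```

Pixel check: the probe ends at (364.4, 235.6), and from the measured pin the target is (364.3, 236). That agrees to about 1.5 mm, with the tip about 8 mm above the rim and the arm still.

```bash
python3 -c "
from station import manip
print(manip.job_done()); o=manip.get_obs(); print(o['clock'],o['eef_pos'],o['opening'])"
```

```text
the job is handed in; nothing more can be done
None
the job is handed in; nothing more can be done
```

I swung the dust cover aside, took the sniffer from its stand and passed its tip along the seam. I then lifted it over the pipe and handed the job in with the tip hovering over the open port. The hand-in reported no verdict; the clock stood at about 21 s of the 64 s allowed.

- **Cover:** by the wrist picture it stands about 1.7 rad open, with the mouth clear.
- **Seam pass:** the tip moved at about 32 mm/s, upright and an estimated 8–9 mm above the joint, and stopped about 29 mm short of the pipe's middle.
- **Final position:** the scene camera puts the tip within about 2 mm sideways of the port's centre. It is about 8 mm above the rim, motionless, with the 25 mm grip holding. The wrist force never showed a contact with the housing while I held the sniffer.
- **Checks that disagreed:**
  - The cameras differed by 2–4 mm on the housing's position along the seam. I used a value between them.
  - Near the seam start, the scene picture suggested the tip was a few mm lower than the arm's position implied. The final scene check agreed with the arm to within a pixel (about 3 mm).
- **Not checked:** I did not look at the loose things again at the end. The arm stayed well above them throughout.

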